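# Touch earth, then start the board test

## Task

Start the test of the circuit board that lies in the tester. First discharge yourself: lightly rest your fingertips for about a second on the bare round metal disc of the earth block, then lift off; after that press the round key of the tester gently all the way down and let it come up again. Do not touch the square key or the bar-shaped key, do not lift or shove the block, and leave the board and everything lying about where it is.

Things in the scene. Friction and masses are not known exactly. Their poses are not given: they have to be found in the camera images.
- tester: fixed grey instrument case, 130 mm deep (x) by 190 mm wide (y), flat top 40 mm above the bench; origin at the centre of its underside, x towards its back, y to its left, z up. The keys are in a row 28 mm in front of its centre (local x = -0.028; local y = -0.06, 0, +0.06), the board's nest is behind them (local x = +0.033).
- round_key: Key with a round cap 40 mm across, the one to press. The cap is white plastic, on a black bezel 50 mm (x) by 54 mm (y), 4 mm high, one of three keys in a row along the tester's front half; any key can be in any of the three places, 60 mm apart centre to centre. Origin: centre of the bezel's underside, which is on the tester's top; axes as the tester's, z up. The key's top stands 16 mm above this origin when up.
- round_key_top (a point): centre of the round cap's top face; goes down with it
- round_key_cap (a joint): travel of this key in m: 0 up, 0.006 fully down (stop). A spring pushes it up again: about 1 N to start it, 5 N at the stop.
- square_key: Key with a square cap 34 by 34 mm; leave alone. The cap is white plastic, on a black bezel 50 mm (x) by 54 mm (y), 4 mm high, one of three keys in a row along the tester's front half; any key can be in any of the three places, 60 mm apart centre to centre. Origin: centre of the bezel's underside, which is on the tester's top; axes as the tester's, z up. The key's top stands 16 mm above this origin when up.
- square_key_cap (a joint): travel of this key in m: 0 up, 0.006 fully down (stop). A spring pushes it up again: about 1 N to start it, 5 N at the stop.
- bar_key: Key with a narrow bar cap 16 mm (x) by 46 mm (y); leave alone. The cap is white plastic, on a black bezel 50 mm (x) by 54 mm (y), 4 mm high, one of three keys in a row along the tester's front half; any key can be in any of the three places, 60 mm apart centre to centre. Origin: centre of the bezel's underside, which is on the tester's top; axes as the tester's, z up. The key's top stands 16 mm above this origin when up.
- bar_key_cap (a joint): travel of this key in m: 0 up, 0.006 fully down (stop). A spring pushes it up again: about 1 N to start it, 5 N at the stop.
- earth_block: loose black block with rubber foot, 64 by 64 mm and 26 mm high, about 0.7 kg, a brass terminal on its +x side; on top a bare steel touch disc 42 mm across. Origin at the centre of its underside, z up.
- earth_touch (a point): centre of the steel disc's top face, 34 mm above the bench when not pressed; the disc goes down up to 5 mm on a spring: about 0.3 N to start it, 4.8 N at its stop, and comes up again
- board: small green circuit board 26 by 42 mm, 13 mm high with its parts, lying loose in the nest on the tester's top between rails 5 mm high; origin at the centre of its underside. Leave alone.
- spare_board: a second such board, 26 by 42 by 13 mm, loose on the bench; origin at the centre of its underside. Leave alone.
- tape: roll of black tape lying flat, 62 mm across, 19 mm high; origin at the centre of its underside. Leave alone.
- pen: marker pen lying on the bench, 135 mm long (its y), 17 mm thick; origin under its middle. Leave alone.
- diagonal_cutters: green-handled cutters lying flat, 138 by 48 by 13 mm; origin under their middle. Leave alone.
- long_nose_pliers: green-handled pliers lying flat, 162 by 48 by 13 mm; origin under their middle. Leave alone.
- spool: solder wire reel standing on its flange behind the tester, 55 mm across, 47 mm high; origin at the centre of its underside. Leave alone.
- earth_disc (a joint): travel of the earth disc in m: 0 up, 0.005 at its stop
Things that resemble listed ones, but are neither listed nor needed, are in the scene too. Leave any green or purple look-alike of the earth_block alone.

How it is judged:
By the outcome, as a careful person would: the job done as asked, in the order asked, and still so for the second after the job is handed in, with the robot touching nothing.
It also fails if it takes over 48 s, if anything falls off the work surface, if the arm or the gripper's body presses on something with over 40 N, if the wrist force passes 120 N, or if a joint passes its speed limit or range.

## Robot

A 7-joint arm with a two-finger parallel gripper is mounted at the origin on a cart in front of the work surface, level with it; the furniture and walls round the work are solid. World frame = base frame: x ahead of the robot, y to its left, z up, the work surface at z = 0. Lengths are in m, angles in rad, forces in N, time in s.
With the tool pointing down it reaches from about 0.4 to 0.9 m from the base axis. Payload 5.6 kg.
Tool frame: the origin (TCP) lies midway between the tips of the shut fingers; the grasp point (between the pads) lies 19 mm behind it; z points along the fingers, x is the direction in which the jaws open and shut, and the axes are right-handed (so a half turn about z gives the same grasp; the last joint's range is limited). The gripper opens to 92 mm and grips with 3 to 60 N. Pads are 20 mm wide; open, the fingers measure 128 mm over their backs; the gripper's body (75 mm by 189 mm) begins 69 mm behind the grasp point.
Start: joints at [-1.333, 0.468, -0.012, 1.603, 0.006, 1.071, -0.056], TCP at [0.18, 0.625, 0.215] pointing down, gripper open.
Joint ranges: [-2.53, 2.53], [-0.31, 2.02], [-1.57, 1.55], [0.28, 2.44], [-1.29, 4.43], [0.15, 1.84], [-2.92, 2.92]. Speed limits (rad/s): [2.57, 2.57, 3.14, 3.14, 3.14, 3.14, 3.14].

## Interface

Orientations are given as [roll, pitch, yaw] about the fixed x, y, z axes, in that order (R = Rz(yaw) Ry(pitch) Rx(roll)).
In Python, from station import telemetry, cams, ctrl gives the robot as it stands.
- The arm moves only by the tool step_arm, never from a script. Its argument "increments" is a list of rows, each an object of numbers: "x", "y", "z": the shift along the tool's x, y, z in mm; "yaw": the turn about the tool's z in rad; "hand": the opening, from 0 (shut) to 1 (fully open). In form: [{"x": .., "y": .., "z": .., "yaw": .., "hand": ..}, ...]. A call has 1 to 12 rows; each row shifts and turns the commanded pose from where the row before left it, along the tool's axes as they then stand; what a row does not reach is not made up. A row lasts 1/8 s, in which the tool goes at most 62.5 mm and 10.7 degrees, less where a joint would pass 70% of its speed; a pose out of reach is approached as far as the arm can. A call with a gripper value outside its range is refused whole. The fingers move at their own pace and stop on an object; "squeeze" is the grip in N (left out, the last holds). Time passes only in rows, so rows that do not move let the fingers close. It gives the time, the measured TCP pose, the force and the opening at its end, in the units of the state.
- telemetry.observe(): the state, without advancing time (a new reading comes with each control period).
- cams.camera(name): name is "side" or "top"; returns (picture, depth): 384x512x3 uint8, blue, green, red; 384x512 float32, m along the optical axis (not along the pixel's ray), 0 where there is no reading.
- cams.camera_info(name): a dict with "vertical_fov" (degrees; the focal length in pixels is half the picture's height over the tangent of half this angle, whatever the lens; pixels are square), "cx", "cy" (the principal point, pixels), "cam_to_world" (4x4, takes a point from camera to world coordinates). Camera axes: x right, y up, looking along -z (the intrinsics and any distortion apply to the point x, -y, -z); pixel columns grow to the right and rows downward; lengths in m; the calibration is good to about 2 mm. A picture is of the moment at which its call begins. camera_info takes no time and is no camera call.
- ctrl.sign_off(): hands the job in, once; it reports no verdict.
The state is a dict: "time": time; "q": joint angles; "qd": joint speeds; "joint_torque": joint torques, N m; "tcp_pos": TCP position; "tool_rot": TCP orientation; "ft_force": force on the tool from outside, world axes, zero at the start; "moment": the same for the moment, N m; "gripper_width": finger opening in m.
Only numpy, scipy, OpenCV 4.12 (cv2) and the standard library are available. Lean on these libraries where they do the work, as an engineer would, in place of code of your own. Each camera call takes 0.05 s, during which the arm holds its last target.

## Working session

There is one attempt and no reset: what is moved stays moved. The work goes in short steps, Python scripts to look and compute and a tool call to move; the robot and the scene stay as the last step left them, time stands still between calls to the robot, and variables do not carry over. Pictures are saved under pics/ and viewed, and the job is handed in when it is done.

Besides the shell and the picture viewer there is one more tool, called after "Call:" as a command line: name --argument value ..., lists and objects as JSON in quotes. step_arm: Moves the arm, as the interface text tells. Its arguments: {"type":"object","properties":{"increments":{"type":"array"},"squeeze":{"type":"number"}},"required":["increments"]}

```bash
mkdir -p pics
python3 - <<'E'
from station import telemetry, cams, ctrl
import cv2, numpy as np
s=telemetry.observe()
for k in s: print(k,np.round(s[k],4))
for n in("top","side"):
    p,d=cams.camera(n); i=cams.camera_info(n)
    print(n,i)
    cv2.imwrite(f"pics/{n}0.png",p); np.save(f"{n}_d.npy",d); np.save(f"{n}_p.npy",p)
E
```

```text
time 0.0
q [-1.333   0.4683 -0.0116  1.6036  0.006   1.0714 -0.0563]
qd [-0.0001  0.0001 -0.0004  0.0017  0.0001 -0.0003  0.0007]
joint_torque [ 2.00000e-04 -5.20570e+01 -1.20000e-02 -2.43746e+01 -5.66000e-02
  1.71000e-02  2.00000e-04]
tcp_pos [0.18   0.6239 0.2137]
tool_rot [3.1415e+00 1.8000e-03 1.2899e+00]
ft_force [-0.0992 -0.2115  0.2721]
moment [0.0362 0.0312 0.0184]
gripper_width 0.092
top {'vertical_fov': 53.651265647986286, 'cx': 258.5136680113906, 'cy': 189.37868997494095, 'cam_to_world': array([[-0.0155552 ,  0.98642913, -0.16344909,  0.33297407],
       [-0.99987528, -0.01489909,  0.00523933, -0.30701144],
       [ 0.00273299,  0.16351021,  0.98653786,  1.23157328],
       [ 0.        ,  0.        ,  0.        ,  1.        ]])}
side {'vertical_fov': 47.602704247703656, 'cx': 255.81773329229077, 'cy': 194.158205465824, 'cam_to_world': array([[-0.80076714, -0.47950935,  0.35894676,  1.04938318],
       [ 0.59896482, -0.64466714,  0.47502149,  0.36496762],
       [ 0.00362394,  0.59537808,  0.80343749,  1.22548435],
       [ 0.        ,  0.        ,  0.        ,  1.        ]])}
```

View pics/top0.png

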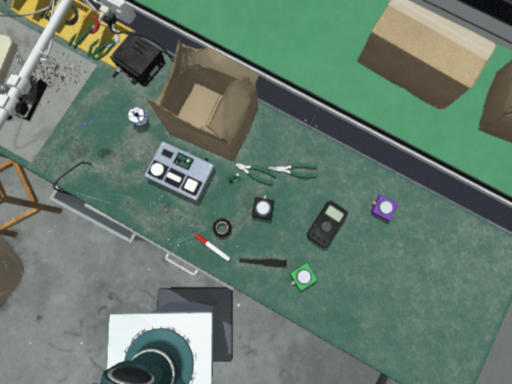

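View pics/side0.png

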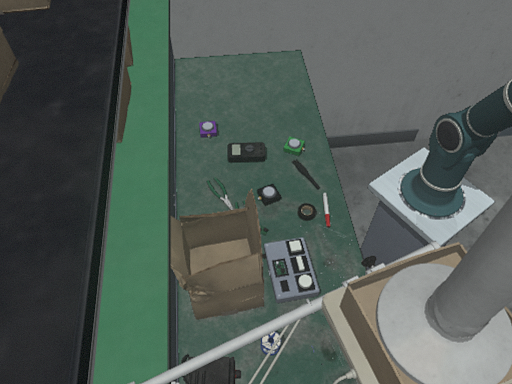

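The top view shows the tester at (180,172), with the round key at (157,170), the bar key at (174,178) and the square key at (190,186). Three things could be the earth block: black (263,208), purple (385,207) and green (304,277). I choose the black one. Next I'll check it in a crop and measure.

```bash
cat > h.py <<'E'
import numpy as np
def world(i,d,u,v):
    f=192/np.tan(np.radians(i['vertical_fov']/2)); u=np.asarray(u,float);v=np.asarray(v,float)
    P=np.stack([(u-i['cx'])/f*d,-(v-i['cy'])/f*d,-d,np.ones_like(d)],-1)
    return (P@i['cam_to_world'].T)[...,:3]
E
python3 - <<'E'
from station import cams
from h import *
import cv2
out=[]
for n,boxes in (("top",[(140,135,80,75),(235,180,60,60)]),("side",[(260,230,65,75),(250,175,40,40)])):
    p=np.load(n+"_p.npy");d=np.load(n+"_d.npy");i=cams.camera_info(n)
    print(i.keys())
    V,U=np.mgrid[:384,:512]; W=world(i,d.astype(float),U,V); np.save(n+"_W.npy",W)
    cr=[cv2.resize(p[y:y+h,x:x+w],(390,290),interpolation=cv2.INTER_CUBIC) for x,y,w,h in boxes]
    out.append(np.hstack(cr))
    g=p.astype(int)
    for name,(x,y,w,h) in zip(("tester","block"),boxes):
        m=np.zeros((384,512),np.uint8); s=p[y:y+h,x:x+w]
        m[y:y+h,x:x+w]=(s.min(2)>(185 if name=="tester" else 150))
        k,l,st,c=cv2.connectedComponentsWithStats(m,connectivity=4)
        for j in range(1,k):
            if st[j,4]>12: print(n,name,np.round(c[j],1),st[j,2:],np.round(np.median(W[l==j],0),4),np.round(W[l==j].mean(0),4))
cv2.imwrite("pics/crops.png",np.vstack(out))
W=np.load("top_W.npy")
for u,v in((263,208),(250,215),(240,240),(190,186),(174,178),(157,170)):print(u,v,np.round(W[v,u],4))
E
```

```text
dict_keys(['vertical_fov', 'cx', 'cy', 'cam_to_world'])
top tester [156.6 168.8] [ 12  12 114] [0.5985 0.008  0.0556] [0.5967 0.0057 0.0658]
top tester [173.5 176.8] [14  9 68] [ 0.5716 -0.0458  0.0554] [ 0.5686 -0.0495  0.0726]
top tester [190.5 184.7] [ 12  13 107] [ 0.5458 -0.0986  0.0559] [ 0.5461 -0.0996  0.0557]
top block [262.5 207.5] [ 12  12 121] [ 0.474  -0.3263  0.0341] [ 0.472  -0.3252  0.0439]
dict_keys(['vertical_fov', 'cx', 'cy', 'cam_to_world'])
side tester [294.9 245. ] [11  9 78] [ 0.5466 -0.0987  0.0556] [ 0.5467 -0.0987  0.0554]
side tester [299.9 262.3] [ 7 13 46] [ 0.5731 -0.0435  0.0551] [ 0.5831 -0.0353  0.0807]
side tester [304.8 280.3] [ 12  12 109] [0.5998 0.0086 0.0554] [0.5995 0.0091 0.0554]
side tester [318.5 303. ] [ 5  4 13] [0.7646 0.1821 0.4617] [0.7649 0.1823 0.4614]
side block [268.5 190.7] [10  8 64] [ 0.4729 -0.3252  0.0342] [ 0.4732 -0.3255  0.0336]
263 208 [ 0.4709 -0.3266  0.0374]
250 215 [ 0.4532 -0.2845 -0.0023]
240 240 [ 0.373  -0.2513 -0.0032]
190 186 [ 0.5415 -0.0984  0.0573]
174 178 [ 0.5682 -0.0473  0.0554]
157 170 [0.5937 0.0056 0.0606]
```

View pics/crops.png

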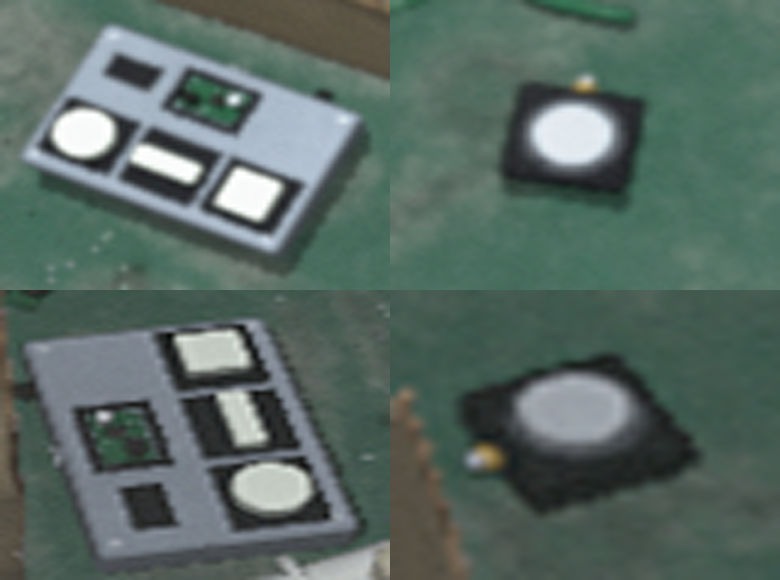

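The crop confirms the choice: black block with brass terminal and steel disc. The round cap is at the tester's left (+y) place, and both cameras agree to about 1.5 mm. Now I'll check for obstacles along the transit.

```bash
python3 - <<'E'
import numpy as np
for n in("top","side"):
    W=np.load(n+"_W.npy"); d=np.load(n+"_d.npy")
    P=W[d>0]
    m=(P[:,2]>0.12)&(P[:,0]>-.3)&(P[:,0]<1.1)&(abs(P[:,1])<0.95)
    Q=P[m]
    import collections
    c=collections.defaultdict(list)
    for p in Q: c[tuple(np.floor(p[:2]/0.1+0.0).astype(int))].append(p[2])
    print(n)
    for ix in range(10,-4,-1):
        print("%4.1f"%(ix/10)," ".join("%9s"%(f"{min(c[ix,iy]):.2f}/{max(c[ix,iy]):.2f}" if (ix,iy) in c else ".") for iy in range(9,-6,-1)))
E
python3 - <<'E'
import cv2
p=cv2.imread('pics/side0.png')
cv2.imwrite('pics/side0b.png',cv2.resize(p[180:,220:],(800,558),interpolation=cv2.INTER_CUBIC))
E
```

```text
top
 1.0         .         .         .         .         .         . 0.21/0.26 0.22/0.31 0.12/0.24 0.12/0.29 0.12/0.29 0.28/0.29 0.28/0.29 0.28/0.29 0.28/0.29
 0.9         .         .         .         .         .         . 0.26/0.38 0.30/0.34 0.41/0.43         . 0.12/0.29 0.12/0.29 0.23/0.29 0.28/0.29 0.28/0.29
 0.8         .         .         .         .         .         .         .         . 0.40/0.46         . 0.12/0.28 0.12/0.29 0.12/0.29 0.12/0.29 0.12/0.29
 0.7         .         .         .         .         .         .         . 0.49/0.52 0.43/0.52         . 0.12/0.28 0.26/0.26 0.12/0.27 0.12/0.29 0.12/0.29
 0.6         .         .         .         .         .         .         . 0.46/0.51 0.44/0.50         . 0.12/0.28 0.12/0.29 0.12/0.28         .         .
 0.5         .         .         .         .         .         .         . 0.48/0.49         .         .         .         .         .         .         .
 0.4         .         .         .         .         .         .         .         .         .         .         .         .         .         .         .
 0.3       
[... 2548 characters left out ...]
         . 0.50/0.54 0.49/0.56         .         .         .         .         .
 0.0         .         .         .         .         .         .         .         . 0.42/0.51 0.12/0.57 0.12/0.41         .         .         .         .
-0.1         .         .         .         .         .         .         .         .         . 0.12/0.33 0.33/0.36         .         .         .         .
-0.2         .         .         .         .         .         .         .         .         .         .         .         .         .         .         .
-0.3         .         .         .         .         .         .         .         .         .         .         .         .         .         .         .
```

View pics/side0b.png

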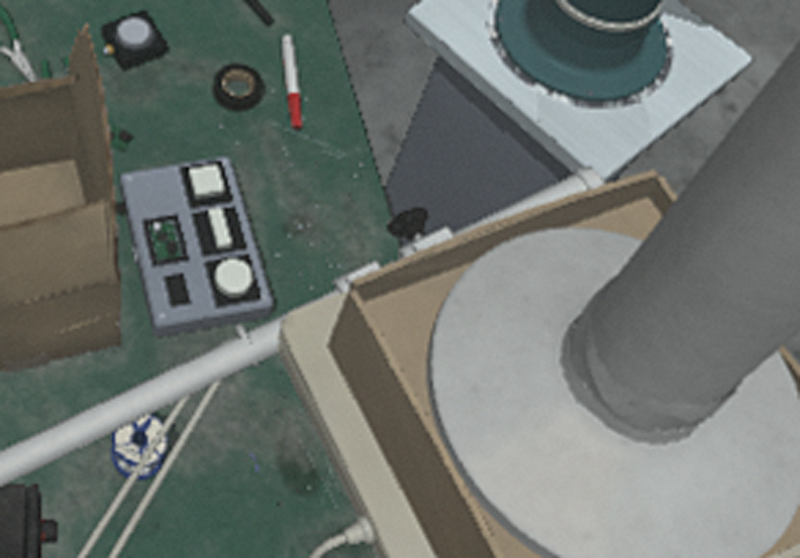

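Run:
```python
import numpy as np
W=np.load("side_W.npy"); d=np.load("side_d.npy")
for u,v in((435,246),(425,252),(400,260),(370,285),(345,300),(325,302),(340,310),(455,245),(475,260),(500,290),(420,330),(450,340),(500,350),(470,200),(370,262),(500,375),(350,375),(385,300)):
    print(u,v,np.round(W[v,u],3))
for n in("top","side"):
    W=np.load(n+"_W.npy"); d=np.load(n+"_d.npy")
    P=W[(d>0)&(W[...,2]>.1)]; r=np.hypot(P[:,0],P[:,1]); a=np.degrees(np.arctan2(P[:,1],P[:,0]))
    for lo in range(-60,100,10):
        m=(a>=lo)&(a<lo+10)&(r>.25)&(r<1.1)
        if m.any():
            j=np.argmin(r[m]); print(n,lo,m.sum(),"rmin",round(r[m][j],3),np.round(P[m][j],3),"zmin",round(P[m][:,2].min(),2))
```

```text
435 246 [0.534 0.241 0.514]
425 252 [0.619 0.254 0.601]
400 260 [0.598 0.219 0.496]
370 285 [0.724 0.238 0.583]
345 300 [0.763 0.227 0.558]
325 302 [0.775 0.201 0.516]
340 310 [0.765 0.227 0.518]
455 245 [0.567 0.274 0.597]
475 260 [0.716 0.328 0.795]
500 290 [0.716 0.366 0.784]
420 330 [0.737 0.336 0.621]
450 340 [0.719 0.37  0.629]
500 350 [0.661 0.421 0.606]
470 200 [-0.081  0.105 -0.001]
370 262 [0.641 0.185 0.485]
500 375 [0.687 0.442 0.601]
350 375 [0.821 0.312 0.505]
385 300 [0.734 0.273 0.603]
top -60 5280 rmin 0.929 [ 0.596 -0.712  0.271] zmin 0.1
top -50 11019 rmin 0.885 [ 0.677 -0.57   0.285] zmin 0.1
top -40 7873 rmin 0.871 [ 0.754 -0.438  0.274] zmin 0.1
top -30 6374 rmin 0.67 [ 0.629 -0.231  0.11 ] zmin 0.1
top -20 6757 rmin 0.662 [ 0.627 -0.214  0.282] zmin 0.1
top -10 4291 rmin 0.685 [ 0.675 -0.117  0.279] zmin 0.1
top 0 1557 rmin 0.854 [0.841 0.148 0.439] zmin 0.1
top 10 2563 rmin 0.628 [0.591 0.213 0.488] zmin 0.21
top 20 1 rmin 0.627 [0.589 0.215 0.486] zmin 0.49
side -60 1399 rmin 0.93 [ 0.597 -0.713  0.273] zmin 0.27
side -50 1865 rmin 0.887 [ 0.678 -0.572  0.275] zmin 0.1
side -40 2394 rmin 0.873 [ 0.755 -0.44   0.276] zmin 0.1
side -30 9297 rmin 0.726 [ 0.682 -0.249  0.135] zmin 0.1
side -20 14619 rmin 0.663 [ 0.627 -0.216  0.279] zmin 0.1
side -10 18942 rmin 0.687 [ 0.677 -0.118  0.281] zmin 0.1
side 0 7422 rmin 0.862 [0.849 0.149 0.437] zmin 0.1
side 10 4935 rmin 0.632 [0.595 0.215 0.495] zmin 0.35
side 20 17490 rmin 0.574 [0.524 0.234 0.512] zmin 0.49
side 30 2380 rmin 0.705 [0.589 0.388 0.59 ] zmin 0.51
```

Overhead lamp and bar sit at radius ≥0.57, z ≥0.44, between azimuth 10° and 40°, so I'll swing past it at a small radius. First I'll shut the fingers, align the tool with the world axes and come down a little.

Call:
step_arm --increments '[{"yaw": 0.16, "z": 8, "hand": 0}, {"yaw": 0.16, "z": 8, "hand": 0}, {"yaw": 0.16, "z": 8, "hand": 0}, {"yaw": 0.16, "z": 8, "hand": 0}, {"yaw": 0.16, "z": 8, "hand": 0}, {"yaw": 0.16, "z": 8, "hand": 0}, {"yaw": 0.16, "z": 8, "hand": 0}, {"yaw": 0.17, "z": 8, "hand": 0}]' --squeeze 5

```text
validation failed for argument at $.in...
```

Call:
step_arm --increments '[{"x": 0, "y": 0, "z": 8, "yaw": 0.16, "hand": 0}, {"x": 0, "y": 0, "z": 8, "yaw": 0.16, "hand": 0}, {"x": 0, "y": 0, "z": 8, "yaw": 0.16, "hand": 0}, {"x": 0, "y": 0, "z": 8, "yaw": 0.16, "hand": 0}, {"x": 0, "y": 0, "z": 8, "yaw": 0.16, "hand": 0}, {"x": 0, "y": 0, "z": 8, "yaw": 0.16, "hand": 0}, {"x": 0, "y": 0, "z": 8, "yaw": 0.16, "hand": 0}, {"x": 0, "y": 0, "z": 8, "yaw": 0.17, "hand": 0}]' --squeeze 5

```text
time: 1.1
tcp_pos: [0.1801, 0.6241, 0.1498]
tool_rot: [3.141, 0.0, -0.006]
ft_force: [-0.2, 0.3, -0.3]
gripper_width: 0.0139
```

Call:
step_arm --increments '[{"x": 18, "y": 38, "z": 0, "yaw": 0, "hand": 0}, {"x": 18, "y": 38, "z": 0, "yaw": 0, "hand": 0}, {"x": 18, "y": 38, "z": 0, "yaw": 0, "hand": 0}, {"x": 18, "y": 38, "z": 0, "yaw": 0, "hand": 0}, {"x": 18, "y": 38, "z": 0, "yaw": 0, "hand": 0}, {"x": 18, "y": 38, "z": 0, "yaw": 0, "hand": 0}, {"x": 18, "y": 38, "z": 0, "yaw": 0, "hand": 0}, {"x": 18, "y": 38, "z": 0, "yaw": 0, "hand": 0}, {"x": 18, "y": 38, "z": 0, "yaw": 0, "hand": 0}, {"x": 20, "y": 38, "z": 0, "yaw": 0, "hand": 0}]'

```text
time: 2.35
tcp_pos: [0.3623, 0.2432, 0.1505]
tool_rot: [-3.142, 0.0, 0.0]
ft_force: [0.8, 0.1, 0.7]
gripper_width: 0.0005
```

Call:
step_arm --increments '[{"x": 9, "y": 47, "z": 0, "yaw": 0, "hand": 0}, {"x": 9, "y": 47, "z": 0, "yaw": 0, "hand": 0}, {"x": 9, "y": 47, "z": 0, "yaw": 0, "hand": 0}, {"x": 9, "y": 47, "z": 0, "yaw": 0, "hand": 0}, {"x": 9, "y": 47, "z": 0, "yaw": 0, "hand": 0}, {"x": 9, "y": 47, "z": 0, "yaw": 0, "hand": 0}, {"x": 9, "y": 47, "z": 0, "yaw": 0, "hand": 0}, {"x": 9, "y": 47, "z": 0, "yaw": 0, "hand": 0}, {"x": 9, "y": 47, "z": 0, "yaw": 0, "hand": 0}, {"x": 9, "y": 47, "z": 0, "yaw": 0, "hand": 0}, {"x": 9, "y": 47, "z": 0, "yaw": 0, "hand": 0}, {"x": 9, "y": 47, "z": 0, "yaw": 0, "hand": 0}]'

```text
time: 3.85
tcp_pos: [0.4702, -0.3207, 0.1502]
tool_rot: [-3.141, 0.0, 0.0]
ft_force: [0.5, 0.1, -0.0]
gripper_width: 0.0003
```

Call:
step_arm --increments '[{"x": 3, "y": 5, "z": 20, "yaw": 0, "hand": 0}, {"x": 0, "y": 0, "z": 25, "yaw": 0, "hand": 0}, {"x": 0, "y": 0, "z": 25, "yaw": 0, "hand": 0}, {"x": 0, "y": 0, "z": 10, "yaw": 0, "hand": 0}, {"x": 0, "y": 0, "z": 0, "yaw": 0, "hand": 0}, {"x": 0, "y": 0, "z": 0, "yaw": 0, "hand": 0}]'

```text
time: 4.6
tcp_pos: [0.4736, -0.3246, 0.0713]
tool_rot: [3.141, -0.001, 0.0]
ft_force: [-0.1, 0.1, -1.1]
gripper_width: 0.0006
```

Run:
```python
from station import cams,telemetry
import cv2,numpy as np
s=telemetry.observe();print(s['tcp_pos'],s['ft_force'])
a,_=cams.camera("side");b,_=cams.camera("top")
f=lambda p,x,y,w:cv2.resize(p[y:y+w,x:x+w],(400,400),interpolation=cv2.INTER_CUBIC)
cv2.imwrite("pics/c1.png",np.hstack([f(a,225,140,80),f(b,220,165,80)]))
```

```text
[ 0.47359573 -0.3245502   0.07130745] [-0.11183937  0.06770716 -1.07617107]
```

View pics/c1.png

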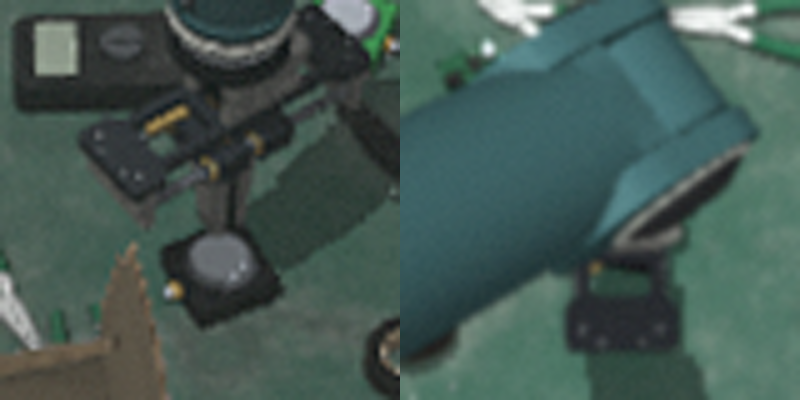

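The fingers are right above the disc: in the left crop the tips are at (235,220) and the disc at (220,258). I'll descend in small steps.

Call:
step_arm --increments '[{"x": 0, "y": 0, "z": 15, "yaw": 0, "hand": 0}, {"x": 0, "y": 0, "z": 12, "yaw": 0, "hand": 0}, {"x": 0, "y": 1, "z": 5, "yaw": 0, "hand": 0}, {"x": 0, "y": 0, "z": 2, "yaw": 0, "hand": 0}, {"x": 0, "y": 0, "z": 0, "yaw": 0, "hand": 0}, {"x": 0, "y": 0, "z": 0, "yaw": 0, "hand": 0}]'

```text
time: 5.45
tcp_pos: [0.4733, -0.3256, 0.0368]
tool_rot: [3.141, -0.0, -0.0]
ft_force: [-0.2, 0.2, 0.3]
gripper_width: 0.0007
```

Call:
step_arm --increments '[{"x": 0, "y": 0, "z": 2, "yaw": 0, "hand": 0}, {"x": 0, "y": 0, "z": 1, "yaw": 0, "hand": 0}, {"x": 0, "y": 0, "z": 1, "yaw": 0, "hand": 0}, {"x": 0, "y": 0, "z": 0, "yaw": 0, "hand": 0}, {"x": 0, "y": 0, "z": 0, "yaw": 0, "hand": 0}]'

```text
time: 6.08
tcp_pos: [0.4733, -0.3255, 0.0327]
tool_rot: [3.142, -0.0, -0.0]
ft_force: [0.3, 0.5, 1.4]
gripper_width: 0.0003
```

Call:
step_arm --increments '[{"x": 0, "y": 0, "z": 1, "yaw": 0, "hand": 0}, {"x": 0, "y": 0, "z": 0, "yaw": 0, "hand": 0}, {"x": 0, "y": 0, "z": 0, "yaw": 0, "hand": 0}, {"x": 0, "y": 0, "z": 0, "yaw": 0, "hand": 0}]'

```text
time: 6.58
tcp_pos: [0.4733, -0.3255, 0.0317]
tool_rot: [3.141, -0.0, -0.0]
ft_force: [0.7, -1.0, 3.0]
gripper_width: 0.0003
```

Call:
step_arm --increments '[{"x": 0, "y": 0, "z": 0, "yaw": 0, "hand": 0}, {"x": 0, "y": 0, "z": 0, "yaw": 0, "hand": 0}, {"x": 0, "y": 0, "z": 0, "yaw": 0, "hand": 0}, {"x": 0, "y": 0, "z": 0, "yaw": 0, "hand": 0}, {"x": 0, "y": 0, "z": 0, "yaw": 0, "hand": 0}]'

```text
time: 7.2
tcp_pos: [0.4733, -0.3255, 0.0316]
tool_rot: [3.142, -0.0, -0.0]
ft_force: [1.4, 0.9, 2.3]
gripper_width: 0.0009
```

The touch lasted about 1.3 s at about 2.5 N. Lifting off and moving to the key.

Call:
step_arm --increments '[{"x": 0, "y": 0, "z": -3, "yaw": 0, "hand": 0}, {"x": 0, "y": 0, "z": -15, "yaw": 0, "hand": 0}, {"x": 0, "y": 0, "z": -40, "yaw": 0, "hand": 0}, {"x": 0, "y": 0, "z": -40, "yaw": 0, "hand": 0}]'

```text
time: 7.7
tcp_pos: [0.4722, -0.3255, 0.131]
tool_rot: [-3.141, 0.001, -0.001]
ft_force: [0.5, 0.0, -1.1]
gripper_width: 0.0005
```

Call:
step_arm --increments '[{"x": 0, "y": -40, "z": 0, "yaw": 0, "hand": 0}, {"x": 0, "y": -40, "z": 0, "yaw": 0, "hand": 0}, {"x": 0, "y": -40, "z": 0, "yaw": 0, "hand": 0}, {"x": 0, "y": -40, "z": 0, "yaw": 0, "hand": 0}, {"x": 16, "y": -40, "z": 0, "yaw": 0, "hand": 0}, {"x": 30, "y": -40, "z": 0, "yaw": 0, "hand": 0}, {"x": 30, "y": -40, "z": 0, "yaw": 0, "hand": 0}, {"x": 30, "y": -40, "z": 0, "yaw": 0, "hand": 0}, {"x": 20, "y": -14, "z": 0, "yaw": 0, "hand": 0}, {"x": 0, "y": 0, "z": 20, "yaw": 0, "hand": 0}, {"x": 0, "y": 0, "z": 20, "yaw": 0, "hand": 0}, {"x": 0, "y": 0, "z": 0, "yaw": 0, "hand": 0}]'

```text
time: 9.2
tcp_pos: [0.5963, 0.0069, 0.0872]
tool_rot: [3.141, 0.005, -0.003]
ft_force: [-0.8, -0.5, 0.2]
gripper_width: 0.0005
```

Run:
```python
from station import cams,telemetry
import cv2,numpy as np
s=telemetry.observe();print(s['tcp_pos'],s['ft_force'])
a,_=cams.camera("side");b,_=cams.camera("top")
f=lambda p,x,y,w:cv2.resize(p[y:y+w,x:x+w],(400,400),interpolation=cv2.INTER_CUBIC)
cv2.imwrite("pics/c2.png",np.hstack([f(a,250,225,85),f(b,220,165,80)]))
```

```text
[0.59626752 0.00692658 0.08723251] [-0.75626418 -0.50294879  0.17878435]
```

View pics/c2.png

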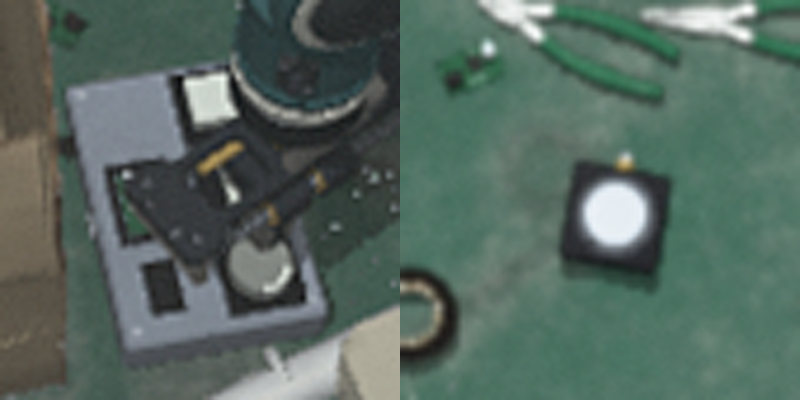

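The block is where it was. The fingertips are over the round cap, with the cap at (262,270) in the left crop. Descending with a small x correction.

Call:
step_arm --increments '[{"x": 3, "y": -1, "z": 10, "yaw": 0, "hand": 0}, {"x": 0, "y": 0, "z": 10, "yaw": 0, "hand": 0}, {"x": 0, "y": 0, "z": 4, "yaw": 0, "hand": 0}, {"x": 0, "y": 0, "z": 2, "yaw": 0, "hand": 0}, {"x": 0, "y": 0, "z": 0, "yaw": 0, "hand": 0}, {"x": 0, "y": 0, "z": 0, "yaw": 0, "hand": 0}]'

```text
time: 10.05
tcp_pos: [0.6023, 0.0095, 0.0638]
tool_rot: [-3.142, -0.0, -0.0]
ft_force: [0.4, -0.2, -0.3]
gripper_width: 0.0005
```

Call:
step_arm --increments '[{"x": -3, "y": 1, "z": 4, "yaw": 0, "hand": 0}, {"x": 0, "y": 0, "z": 2, "yaw": 0, "hand": 0}, {"x": 0, "y": 0, "z": 1, "yaw": 0, "hand": 0}, {"x": 0, "y": 0, "z": 0, "yaw": 0, "hand": 0}, {"x": 0, "y": 0, "z": 0, "yaw": 0, "hand": 0}]'

```text
time: 10.68
tcp_pos: [0.5993, 0.0085, 0.0567]
tool_rot: [3.142, -0.0, -0.0]
ft_force: [0.4, 0.5, 0.6]
gripper_width: 0.0007
```

Call:
step_arm --increments '[{"x": 0, "y": 0, "z": 2, "yaw": 0, "hand": 0}, {"x": 0, "y": 0, "z": 1, "yaw": 0, "hand": 0}, {"x": 0, "y": 0, "z": 1, "yaw": 0, "hand": 0}, {"x": 0, "y": 0, "z": 1, "yaw": 0, "hand": 0}, {"x": 0, "y": 0, "z": 0, "yaw": 0, "hand": 0}]'

```text
time: 11.3
tcp_pos: [0.5994, 0.0085, 0.0518]
tool_rot: [-3.142, -0.001, -0.0]
ft_force: [0.6, -0.7, 3.8]
gripper_width: 0.0003
```

Call:
step_arm --increments '[{"x": 0, "y": 0, "z": 1, "yaw": 0, "hand": 0}, {"x": 0, "y": 0, "z": 0.5, "yaw": 0, "hand": 0}, {"x": 0, "y": 0, "z": 0, "yaw": 0, "hand": 0}, {"x": 0, "y": 0, "z": 0, "yaw": 0, "hand": 0}]'

```text
time: 11.8
tcp_pos: [0.5994, 0.0085, 0.0504]
tool_rot: [-3.141, -0.0, -0.0]
ft_force: [-1.8, 1.3, 6.2]
gripper_width: 0.0004
```

Call:
step_arm --increments '[{"x": 0, "y": 0, "z": 0.5, "yaw": 0, "hand": 0}, {"x": 0, "y": 0, "z": 0, "yaw": 0, "hand": 0}, {"x": 0, "y": 0, "z": 0, "yaw": 0, "hand": 0}]'

```text
time: 12.18
tcp_pos: [0.5994, 0.0085, 0.0504]
tool_rot: [-3.141, -0.001, -0.0]
ft_force: [-1.9, 0.3, 9.4]
gripper_width: 0.0005
```

Call:
step_arm --increments '[{"x": 0, "y": 0, "z": 0.5, "yaw": 0, "hand": 0}, {"x": 0, "y": 0, "z": 0, "yaw": 0, "hand": 0}, {"x": 0, "y": 0, "z": 0, "yaw": 0, "hand": 0}]'

```text
time: 12.55
tcp_pos: [0.5994, 0.0085, 0.0503]
tool_rot: [-3.141, -0.001, -0.0]
ft_force: [-2.9, 0.2, 13.1]
gripper_width: 0.0006
```

The TCP stays at z = 0.0503 while the force climbs, so the key is on its stop. Releasing and lifting clear.

Call:
step_arm --increments '[{"x": 0, "y": 0, "z": -3, "yaw": 0, "hand": 0}, {"x": 0, "y": 0, "z": -4, "yaw": 0, "hand": 0}, {"x": 0, "y": 0, "z": -15, "yaw": 0, "hand": 0}, {"x": 0, "y": 0, "z": -40, "yaw": 0, "hand": 0}, {"x": -40, "y": 0, "z": -30, "yaw": 0, "hand": 0}, {"x": -40, "y": 0, "z": 0, "yaw": 0, "hand": 0}, {"x": -40, "y": 0, "z": 0, "yaw": 0, "hand": 0}, {"x": -40, "y": 0, "z": 0, "yaw": 0, "hand": 0}, {"x": 0, "y": 0, "z": 0, "yaw": 0, "hand": 0}, {"x": 0, "y": 0, "z": 0, "yaw": 0, "hand": 0}]'

```text
time: 13.8
tcp_pos: [0.4401, 0.0087, 0.1417]
tool_rot: [-3.141, -0.002, 0.0]
ft_force: [0.1, 0.1, 1.1]
gripper_width: 0.0001
```

Run:
```python
from station import cams,telemetry
from h import *
import cv2
s=telemetry.observe();print(s['time'],s['tcp_pos'],s['ft_force'])
a,d=cams.camera("side");i=cams.camera_info("side")
V,U=np.mgrid[:384,:512];W=world(i,d.astype(float),U,V);W0=np.load("side_W.npy")
for n,u,v in(("round",305,280),("bar",300,262),("square",295,245),("disc",268,190)):
    sl=np.s_[v-2:v+3,u-2:u+3]; print(n,np.round(np.median(W[sl].reshape(-1,3),0),4),np.round(np.median(W0[sl].reshape(-1,3),0),4))
cv2.imwrite("pics/c3.png",cv2.resize(a[160:330,170:380],(800,600),interpolation=cv2.INTER_CUBIC))
```

```text
13.8 [0.44005187 0.00873808 0.14170637] [0.08092166 0.0574732  1.09102416]
round [0.5979 0.0087 0.0554] [0.5978 0.0086 0.0551]
bar [ 0.5719 -0.0449  0.0557] [ 0.5709 -0.0438  0.0536]
square [ 0.546  -0.099   0.0556] [ 0.5461 -0.0988  0.0559]
disc [ 0.4734 -0.3294  0.0346] [ 0.4715 -0.3294  0.0338]
```

View pics/c3.png

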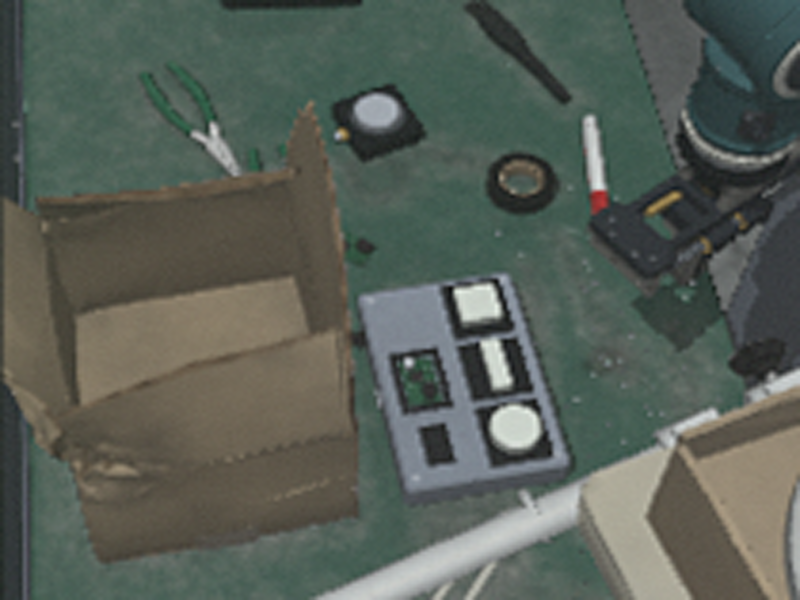

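All keys are up (round cap at (515,427) in the crop), and the board, block and clutter haven't moved. The gripper is clear of everything.

```bash
python3 -c "
from station import ctrl
print(ctrl.sign_off())"
```

```text
the job is handed in; nothing more can be done
None
```

The job is done and handed in at about 14 s of the 48 s; the hand-in gives no verdict.

- **Earth disc:** I rested the shut fingertips on the steel disc of the black earth block for about 1.3 s at 2–3 N, then lifted off.
- **Round key:** I then pressed it to its stop. The fingertips stayed at z = 50.3 mm while the force rose to 13 N, well above the 5 N the spring needs at the stop. After that I released it and backed the arm away.

**Last checks:** the side camera shows the round key and the earth disc up again. The block, board, other keys and the loose things in view are where they were, and the gripper is clear of everything. The side camera's depth readings before and after agree to within about 2 mm. I did not take a last top-camera picture. No check failed. My first move call was refused for its format, and nothing moved.

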